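# Put the battery cells back in their own cradles

### The arm

A 6-joint arm with a two-finger parallel gripper is mounted at the origin on the work surface. World frame = base frame: x ahead of the robot, y to its left, z up, the work surface at z = 0. Lengths are in m, angles in rad, forces in N, time in s.
With the tool pointing down it reaches from about 0.325 to 0.85 m from the base axis. Payload 4.4 kg.
Tool frame: the origin (TCP) lies at the very end of the fingers, on their centre line; the grasp point (between the pads) lies 19 mm behind it; z points along the fingers, y is the line along which they close (so a half turn about z gives the same grasp; the last joint's range is limited). The gripper opens to 94 mm and grips with 3 to 60 N. Pads are 16 mm wide; open, the fingers measure 119 mm over their backs; the gripper's body (75 mm by 177 mm) begins 78 mm behind the grasp point.
Start: joints at [1.079, 0.207, 1.542, -0, 1.393, -0.15], TCP at [0.192, 0.542, 0.205] pointing down, gripper open.
Joint ranges: [-2.73, 2.73], [-0.86, 2.22], [0.23, 2.46], [-1.11, 4.25], [0.08, 2.63], [-2.82, 2.82]. Speed limits (rad/s): [2.79, 2.79, 3.14, 3.14, 3.14, 3.14].

### API

Orientations are given as a unit quaternion [w, x, y, z].
In Python, from bench import monitor, snapshot, calibration, ticket gives the robot as it stands.
- The arm moves only by the tool send_rows, never from a script. Its argument "plan" is a list of rows, each an object with "travel": the shift along the tool's x, y, z each as a share of 0.025 m, from -1 to 1, a list of three; "spin": the turn about the tool's z as a share of 4 degrees, from -1 to 1. In form: [{"travel": [tx, ty, tz], "spin": spin}, ...]. A call has 1 to 12 rows; each row shifts and turns the commanded pose from where the row before left it, along the tool's axes as they then stand; what a row does not reach is not made up. A row lasts 1/10 s, in which the tool goes at most 50 mm and 8.59 degrees, less where a joint would pass 70% of its speed; a pose out of reach is approached as far as the arm can. A call with a number of a shift or a turn outside -1 to 1 is refused whole. A call with a gripper value outside its range is refused whole. "claw" is the opening, from 0 (shut) to 1 (fully open), set as the call begins (left out, the last holds). The fingers move at their own pace and stop on an object; "grip_force" is the grip in N (left out, the last holds). Time passes only in rows, so rows that do not move let the fingers close. It gives the time, the measured TCP pose, the force, the opening and the grip force at its end, in the units of the state.
- monitor.get_obs(): the state, without advancing time (a new reading comes with each control period).
- snapshot(name): name is "scene" or "side" or "wrist"; returns the picture (384x512x3 uint8, blue, green, red); there is no depth.
- calibration(name): a dict with "fx", "fy", "cx", "cy" (pixels), "R" (3x3) and "t" (3): a world point X has camera coordinates R X + t; the wrist camera has in their place "T_tool_cam" (4x4, takes a point from camera to tool coordinates, whose origin is the TCP and whose axes are the flange's). Camera axes: x right, y down, z forward; pixel columns grow to the right and rows downward; lengths in m; the calibration is good to about 2 mm. A picture is of the moment at which its call begins: read the wrist's pose just before it. calibration takes no time and is no camera call.
- ticket.job_done(): hands the job in; it is judged then, once.
The state is a dict: "clock": time; "q": joint angles; "joint_velocities": joint speeds; "tau": joint torques, N m; "tcp_pos": TCP position; "ee_rot": TCP orientation; "force": force on the tool from outside, world axes, zero at the start; "moment": the same for the moment, N m; "opening": opening from 0.0 (shut) to 1.0 (fully open); "gripper_force": force on a finger pad.
Only numpy, scipy, OpenCV 4.12 (cv2) and the standard library are available. Lean on these libraries where they do the work, as an engineer would, in place of code of your own. Each camera call takes 0.05 s, during which the arm holds its last target. There are 200 camera calls.

### The job

Three of the four round battery cells on this bench are lying in one another's printed cradles, and the thinnest one lies in the ribbed rubber tray. Move them so that every cell lies flat and centred in the cradle made for its thickness: the thickest cell in the widest cradle, and so on down to the thinnest cell in the narrowest cradle. A cell may rest in the rubber tray, which stops it rolling, while you make room.

Things in the scene. Friction and masses are not known exactly. Their poses are not given: they have to be found in the camera images.
- cell_large: The thickest battery cell: a plain grey cylinder with steel ends, 32 mm in diameter and 70 mm long, lying on its side; it rolls. Origin at its centre; x axis along the cylinder. At the start it lies in the medium cradle, its centre 33 mm above the bench.
- cell_medium: The second thickest battery cell: a plain grey cylinder with steel ends, 26 mm in diameter and 65 mm long, lying on its side; it rolls. Origin at its centre; x axis along the cylinder. At the start it lies in the small cradle, its centre 30 mm above the bench.
- cell_small: The second thinnest battery cell: a plain grey cylinder with steel ends, 18 mm in diameter and 65 mm long, lying on its side; it rolls. Origin at its centre; x axis along the cylinder. At the start it lies in the large cradle, its centre 25 mm above the bench.
- cell_thin: The thinnest battery cell: a plain grey cylinder with steel ends, 14 mm in diameter and 50 mm long, lying on its side; it rolls. Origin at its centre; x axis along the cylinder. At the start it lies along the middle groove of the rubber tray, its centre 11 mm above the bench.
- cradle_large: The widest black printed cradle, for the 32 mm cell; fixed. Base plate 100 mm (x) by 60 mm (y), 8 mm thick, with two saddles, each 14 mm long, centred 24 mm either side of the middle along x, open between. Trough along x, 27 mm wide at the top, its bottom 16 mm and its rims 22 mm above the bench. Origin: centre of its underside. Its own cell lies with its centre above the origin, 32 mm above the bench.
- cradle_medium: The second widest black printed cradle, for the 26 mm cell; fixed. Base plate 90 mm (x) by 50 mm (y), 8 mm thick, with two saddles, each 14 mm long, centred 22 mm either side of the middle along x, open between. Trough along x, 22 mm wide at the top, its bottom 16 mm and its rims 21 mm above the bench. Origin: centre of its underside. Its own cell lies with its centre above the origin, 29 mm above the bench.
- cradle_small: The second narrowest black printed cradle, for the 18 mm cell; fixed. Base plate 80 mm (x) by 40 mm (y), 8 mm thick, with two saddles, each 14 mm long, centred 22 mm either side of the middle along x, open between. Trough along x, 16 mm wide at the top, its bottom 16 mm and its rims 19.5 mm above the bench. Origin: centre of its underside. Its own cell lies with its centre above the origin, 25 mm above the bench.
- cradle_thin: The narrowest black printed cradle, for the 14 mm cell; fixed. Base plate 64 mm (x) by 32 mm (y), 8 mm thick, with two saddles, each 9 mm long, centred 17 mm either side of the middle along x, open between. Trough along x, 12 mm wide at the top, its bottom 16 mm and its rims 18.7 mm above the bench. Origin: centre of its underside. Its own cell lies with its centre above the origin, 23 mm above the bench.
- tray: Dark rubber tray, 105 mm (x) by 130 mm (y), walls 4 mm thick and 15 mm high, fixed to the bench. Floor 4 mm above the bench with ribs 2 mm high along x, spaced 14 mm, leaving 11 mm grooves (one along the middle, y = 0): a cell laid along x settles in a groove, the large one with its centre 21 mm above the bench, and does not roll. Origin: centre of its underside, on the bench.
Mind the look-alikes: they are no part of the job. Leave any green look-alike of the cell_thin alone.

How it is judged:
At the end, for the whole second after the job is handed in: Each of the four cells lies at rest in its own cradle (large in large, medium in medium, small in small, thin in thin): its centre within 12 mm of the cradle's middle seen from above and within 4 mm of its seated height, its axis within 0.15 rad of the trough (horizontal distance between cell_large and cradle_large below 0.012 m and z of cell_large in the frame of cradle_large between 0.028 and 0.036 m and angle between the x axis of cell_large and the x axis of cradle_large, either way round below 0.15 rad and linear speed of each of cell_large, cell_medium, cell_small, cell_thin below 0.02 m/s and horizontal distance between cell_medium and cradle_medium below 0.012 m and z of cell_medium in the frame of cradle_medium between 0.025 and 0.033 m and angle between the x axis of cell_medium and the x axis of cradle_medium, either way round below 0.15 rad and horizontal distance between cell_small and cradle_small below 0.012 m and z of cell_small in the frame of cradle_small between 0.021 and 0.029 m and angle between the x axis of cell_small and the x axis of cradle_small, either way round below 0.15 rad and horizontal distance between cell_thin and cradle_thin below 0.012 m and z of cell_thin in the frame of cradle_thin between 0.019 and 0.027 m and angle between the x axis of cell_thin and the x axis of cradle_thin, either way round below 0.15 rad); the robot touches nothing.
It also fails if it takes over 115 s, if anything falls off the work surface, if the arm or the gripper's body presses on something with over 40 N, if the wrist force passes 120 N, or if a joint passes its speed limit or range.

## Working session

There is one attempt and no reset: what is moved stays moved. The work goes in short steps, Python scripts to look and compute and a tool call to move; the robot and the scene stay as the last step left them, time stands still between calls to the robot, and variables do not carry over. Pictures are saved under pics/ and viewed, at most 14 in all, crops included, and the job is handed in when it is done.

Besides the shell and the picture viewer there is one more tool, called in YAML: its name, and indented under it one key for each argument. send_rows: Moves the arm, as the interface text tells. Its arguments: {"type":"object","properties":{"plan":{"type":"array","items":{"type":"object","properties":{"travel":{"type":"array","items":{"type":"number","minimum":-1,"maximum":1}},"spin":{"type":"number","minimum":-1,"maximum":1}}}},"claw":{"type":"number"},"grip_force":{"type":"number"}},"required":["plan"]}

```bash
mkdir -p pics
python3 - <<'E'
from bench import monitor, snapshot, calibration
import cv2,numpy as np
o=monitor.get_obs();print({k:np.round(o[k],3) for k in('clock','tcp_pos','ee_rot','opening','q')})
for n in('scene','side'):
    cv2.imwrite(f'pics/{n}0.png',cv2.resize(snapshot(n),(800,600)))
    c=calibration(n);print(n,{k:np.round(v,4).tolist() for k,v in c.items()})
print({k:np.round(v,4).tolist() for k,v in calibration('wrist').items()})
E
```

```text
{'clock': np.float64(0.0), 'tcp_pos': array([0.192, 0.541, 0.204]), 'ee_rot': array([-0.   ,  0.17 ,  0.986, -0.001]), 'opening': np.float64(0.999), 'q': array([ 1.079,  0.207,  1.543,  0.   ,  1.393, -0.151])}
scene {'fx': 380.6543, 'fy': 380.6543, 'cx': 255.8236, 'cy': 191.8964, 'R': [[0.2407, 0.9706, -0.0026], [0.6213, -0.1562, -0.7678], [-0.7457, 0.1832, -0.6407]], 't': [-0.1318, -0.2596, 1.2109]}
side {'fx': 462.8531, 'fy': 462.8531, 'cx': 257.1961, 'cy': 189.946, 'R': [[0.7842, -0.6205, 0.0055], [-0.3711, -0.476, -0.7973], [0.4974, 0.6232, -0.6036]], 't': [-0.3964, 0.2248, 0.7992]}
{'fx': 269.0812, 'fy': 269.0812, 'cx': 254.821, 'cy': 187.7214, 'T_tool_cam': [[0.0014, -0.9647, -0.2635, 0.0764], [1.0, 0.0013, 0.0005, 0.0001], [-0.0002, -0.2635, 0.9647, -0.1788], [0.0, 0.0, 0.0, 1.0]]}
```

View pics/scene0.png

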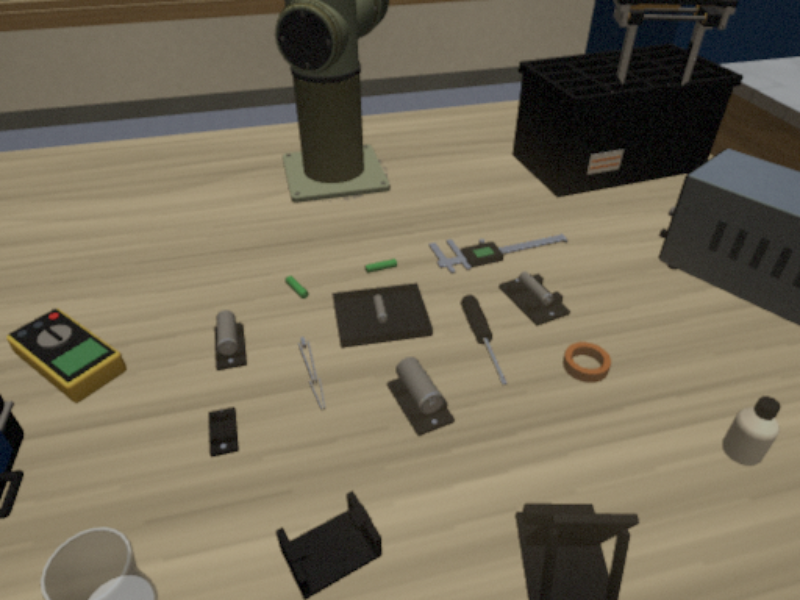

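View pics/side0.png

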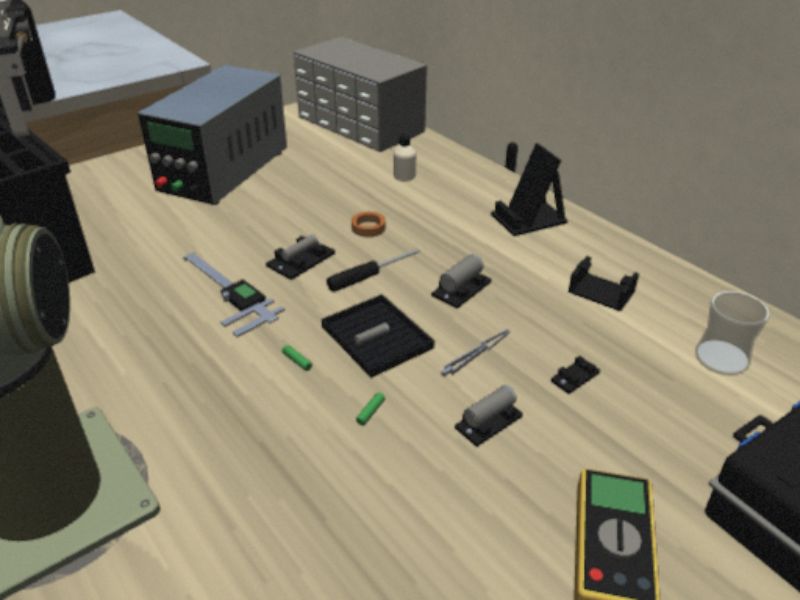

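Scene picture (800x600): the grey cell in the tray at (380,307) is cell_thin. The green sticks at (297,287) and (381,265) are look-alikes and stay put. The cell in the cradle at (228,333) is medium in small, (420,385) is large in medium, and (535,290) is small in large. The empty narrow cradle is at (223,431). The bracket at (330,545) is a distractor.

```bash
cat > h.py <<'E'
from bench import monitor, snapshot, calibration
import cv2,numpy as np
from scipy.spatial.transform import Rotation as Rn
def cam(name,obs=None):
    c=calibration(name);K=np.array([[c['fx'],0,c['cx']],[0,c['fy'],c['cy']],[0,0,1]])
    if name!='wrist': R=np.array(c['R']);t=np.array(c['t'])
    else:
        w,x,y,z=obs['ee_rot'];T=np.eye(4);T[:3,:3]=Rn.from_quat([x,y,z,w]).as_matrix();T[:3,3]=obs['tcp_pos']
        M=np.linalg.inv(T@np.array(c['T_tool_cam']));R,t=M[:3,:3],M[:3,3]
    return K,R,t
def ray(C,uv,z):
    K,R,t=C;o=-R.T@t;d=R.T@np.linalg.inv(K)@np.array([uv[0],uv[1],1.]);return o+d*(z-o[2])/d[2]
def proj(C,X):
    K,R,t=C;p=(np.atleast_2d(X)@R.T+t)@K.T;return p[:,:2]/p[:,2:]
E
python3 - <<'E'
from h import *
S=cam('scene');D=cam('side');s=.64
for n,a,b,z in [('thin',(380,307),(373,334),.011),('craS/med',(227,333),(491,407),.03),('craT',(223,431),(576,374),.01),('craM/lar',(420,385),(462,274),.033),('craL/sm',(536,289),(300,247),.025)]:
    print(n,ray(S,np.array(a)*s,z).round(3),ray(D,np.array(b)*s,z).round(3))
E
```

```text
thin [ 0.447 -0.005  0.011] [ 0.449 -0.006  0.011]
craS/med [ 0.471 -0.22   0.03 ] [ 0.467 -0.222  0.03 ]
craT [ 0.62  -0.232  0.01 ] [ 0.612 -0.235  0.01 ]
craM/lar [0.627 0.006 0.033] [0.623 0.003 0.033]
craL/sm [0.479 0.224 0.025] [0.476 0.227 0.025]
```

send_rows:
  plan:
    - {"travel": [0,0,-0.4],"spin": -0.98}
    - {"travel": [0,0,-0.4],"spin": -0.98}
    - {"travel": [0,0,-0.4],"spin": -0.98}
    - {"travel": [0,0,0],"spin": -0.98}
    - {"travel": [0,0,0],"spin": -0.98}
    - {"travel": [0,-1,0],"spin": 0}
    - {"travel": [-0.8,-1,0],"spin": 0}
    - {"travel": [-1,-1,0],"spin": 0}
    - {"travel": [-1,-1,0],"spin": 0}
    - {"travel": [-1,-1,0],"spin": 0}
    - {"travel": [-1,-1,0],"spin": 0}
    - {"travel": [-1,-1,0],"spin": 0}
  claw: 1

```text
clock: 1.3
tcp_pos: [0.3379, 0.3658, 0.235]
ee_rot: [-0.0, -0.001, 1.0, -0.0]
force: [0.8, 0.3, -0.4]
opening: 1.005
gripper_force: 0.0
```

send_rows:
  plan:
    - {"travel": [-1,-1,0],"spin": 0}
    - {"travel": [-1,-1,0],"spin": 0}
    - {"travel": [-1,-1,0],"spin": 0}
    - {"travel": [-1,-1,0],"spin": 0}
    - {"travel": [-1,-1,0],"spin": 0}
    - {"travel": [0,-1,0.4],"spin": 0}
    - {"travel": [0,-1,0.4],"spin": 0}
    - {"travel": [0,-1,0.4],"spin": 0}
    - {"travel": [0,-1,0],"spin": 0}
    - {"travel": [0,0,0],"spin": 0}
    - {"travel": [0,0,0],"spin": 0}

```text
clock: 2.4
tcp_pos: [0.4626, 0.1423, 0.2053]
ee_rot: [-0.0, 0.0, 1.0, 0.0]
force: [0.0, 0.2, -0.2]
opening: 1.0
gripper_force: 0.0
```

Run:
```python
from h import *
o=monitor.get_obs();print({k:np.round(o[k],4) for k in('clock','tcp_pos','ee_rot','q')})
im=snapshot('wrist');cv2.imwrite('pics/w1raw.png',im);np.save('w1.npy',np.r_[o['tcp_pos'],o['ee_rot']])
g=cv2.convertScaleAbs(im,alpha=1.6,beta=20);cv2.imwrite('pics/w1.png',cv2.resize(g,(800,600),interpolation=cv2.INTER_CUBIC))
```

```text
{'clock': np.float64(2.4), 'tcp_pos': array([0.4626, 0.1423, 0.2053]), 'ee_rot': array([-2.e-04,  0.e+00,  1.e+00,  3.e-04]), 'q': array([ 1.1890e-01,  1.1000e-02,  1.7578e+00,  7.0000e-04,  1.3731e+00,
       -1.4520e+00])}
```

View pics/w1.png

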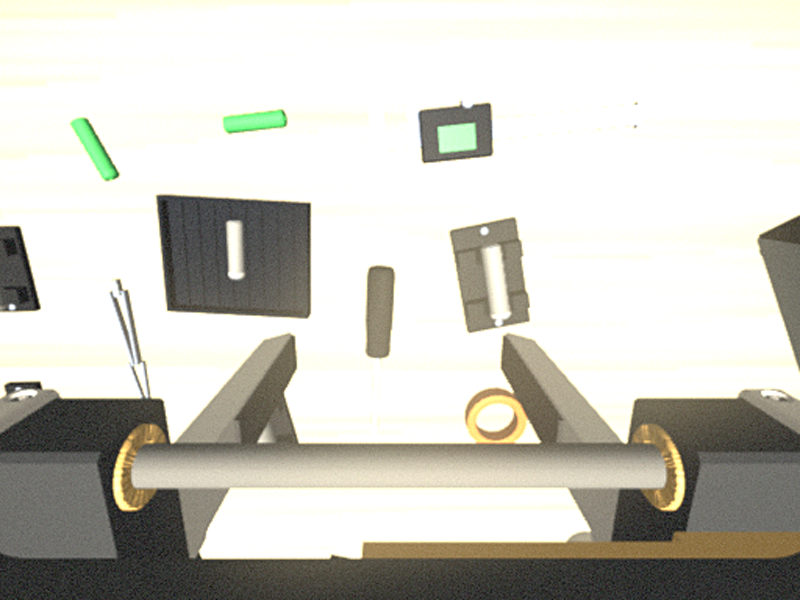

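Wrist view (800x600): tray corners are (158,196), (311,203), (309,317) and (168,310). The grey thin cell runs from (234,221) to (237,279). The large cradle is at (450–529, 219–332) and its small cell runs from (488,246) to (500,320). The green sticks are at (94,150) and (255,122).

```bash
cat >> h.py <<'E'
def saved(f):
    v=np.load(f);return cam('wrist',dict(tcp_pos=v[:3],ee_rot=v[3:]))
def rect(C,pts,z):
    P=np.array([ray(C,np.array(p)*.64,z)[:2] for p in pts],np.float32)
    c=P.mean(0);e=[np.linalg.norm(P[i]-P[(i+1)%4]) for i in range(4)]
    d=(P[2]+P[3]-P[0]-P[1]);return c.round(4),np.degrees(np.arctan2(d[1],d[0])).round(1),np.round(e,4)
def seg(C,a,b,z):
    p,q=[ray(C,np.array(x)*.64,z)[:2] for x in(a,b)];d=q-p
    return ((p+q)/2).round(4),np.degrees(np.arctan2(d[1],d[0])).round(1),np.linalg.norm(d).round(4)
E
python3 - <<'E'
from h import *
C=saved('w1.npy')
print('tray',rect(C,[(158,196),(311,203),(309,317),(168,310)],.015))
print('craL',rect(C,[(450,230),(515,219),(529,321),(468,332)],.008))
print('thin',seg(C,(235,221),(237,279),.014))
print('small',seg(C,(489,246),(499,320),.028))
E
```

```text
tray (array([ 0.4551, -0.001 ], dtype=float32), np.float32(-3.7), array([0.1308, 0.1034, 0.1295, 0.1024], dtype=float32))
craL (array([0.4735, 0.2276], dtype=float32), np.float32(12.0), array([0.058 , 0.0974, 0.0582, 0.0987], dtype=float32))
thin (array([ 0.4481, -0.0013]), np.float64(-3.8), np.float64(0.052))
small (array([0.4748, 0.2264]), np.float64(10.9), np.float64(0.0677))
```

send_rows:
  plan:
    - {"travel": [-0.5,-1,-0.2],"spin": 0}
    - {"travel": [-0.5,-1,-0.2],"spin": 0}
    - {"travel": [-0.5,-1,-0.2],"spin": 0}
    - {"travel": [-0.5,-1,-0.2],"spin": 0}
    - {"travel": [-0.5,-1,-0.2],"spin": 0}
    - {"travel": [-0.5,-1,-0.2],"spin": 0}
    - {"travel": [-0.5,-1,-0.2],"spin": 0}
    - {"travel": [-0.5,-1,-0.2],"spin": 0}
    - {"travel": [-0.5,-1,-0.2],"spin": 0}
    - {"travel": [-0.5,-1,-0.2],"spin": 0.95}
    - {"travel": [0,0,0],"spin": 0}
    - {"travel": [0,0,0],"spin": 0}

```text
clock: 3.65
tcp_pos: [0.5883, -0.1065, 0.2552]
ee_rot: [-0.0, 0.032, 0.999, 0.0]
force: [0.3, 0.2, 0.1]
opening: 0.998
gripper_force: 0.0
```

Run:
```python
from h import *
o=monitor.get_obs();print({k:np.round(o[k],4) for k in('clock','tcp_pos','ee_rot','q')})
im=snapshot('wrist');np.save('w2.npy',np.r_[o['tcp_pos'],o['ee_rot']])
g=cv2.convertScaleAbs(im,alpha=1.6,beta=20);cv2.imwrite('pics/w2.png',cv2.resize(g,(800,600),interpolation=cv2.INTER_CUBIC))
```

```text
{'clock': np.float64(3.65), 'tcp_pos': array([ 0.5883, -0.1065,  0.2552]), 'ee_rot': array([-2.000e-04,  3.180e-02,  9.995e-01,  5.000e-04]), 'q': array([-3.2420e-01,  2.2210e-01,  1.4201e+00,  8.0000e-04,  1.5001e+00,
       -1.8314e+00])}
```

View pics/w2.png

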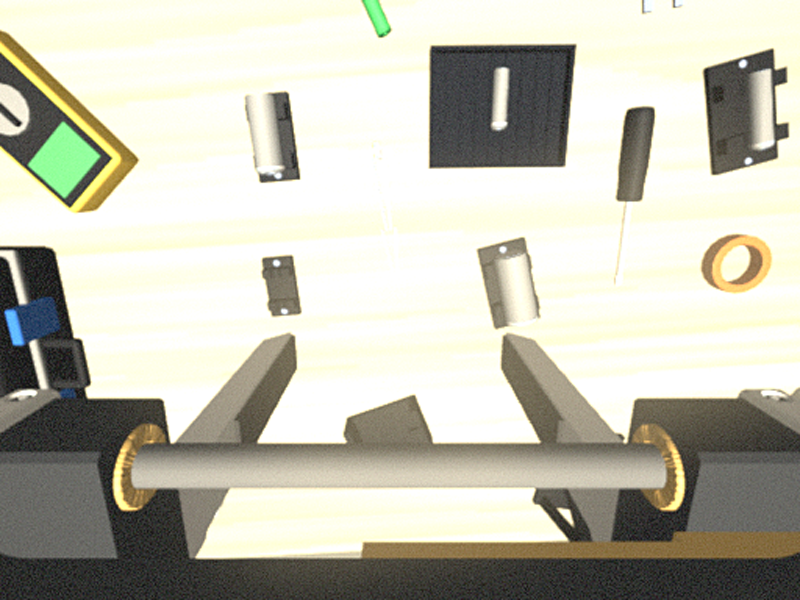

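Wrist view (800x600): medium cell in the small cradle at (268,135), empty thin cradle at (281,285), large cell in the medium cradle at (513,284). Small cell in the large cradle is at (763,110). The grey thin cell is in the tray at (500,98), with one green look-alike at (376,15). Grey and lying in the tray fits cell_thin. I'll confirm with an enlarged crop.

Run:
```python
import cv2
im=cv2.imread('pics/w2.png')
c=[cv2.resize(im[y:y+150,x:x+150],(400,400),interpolation=cv2.INTER_CUBIC)[:300] for x,y in((230,80),(230,235))]
d=[cv2.resize(im[y:y+112,x:x+150],(400,300),interpolation=cv2.INTER_CUBIC) for x,y in((440,228),(430,40))]
cv2.imwrite('pics/crop1.png',cv2.vconcat([cv2.hconcat(c),cv2.hconcat(d)]))
```

```text
(no output)
```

View pics/crop1.png

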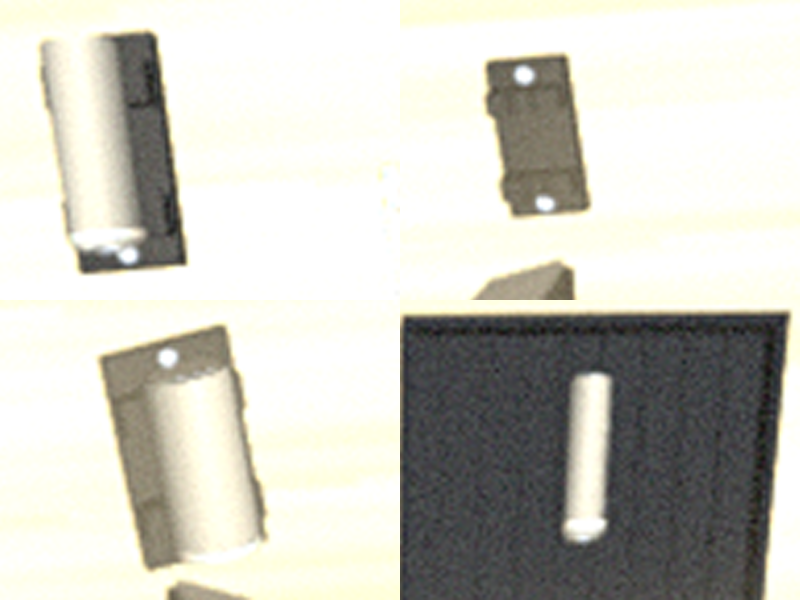

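The crop confirms the grey cell in the tray as cell_thin, at crop (588,455). The empty thin cradle has two screws on its axis at (524,74) and (546,204).

Run:
```python
from h import *
C=saved('w2.npy');k=150/400
f=lambda o,*ps:[(o[0]+p[0]*k,o[1]+p[1]*k) for p in ps]
S,T,M,Y=(230,80),(230,235),(440,228),(430,40)
print('craT',rect(C,f(T,(87,62),(168,55),(190,208),(113,215)),.008),seg(C,*f(T,(124,74),(146,204)),.008))
print('craS',rect(C,f(S,(47,39),(152,33),(187,265),(82,271)),.008))
print('med',seg(C,*f(S,(79,38),(108,240)),.030))
print('craM',rect(C,f(M,(100,55),(225,26),(265,240),(150,269)),.008))
print('large',seg(C,*f(M,(190,75),(222,252)),.033))
print('thin',seg(C,*f(Y,(193,75),(181,232)),.012))
print('tray',rect(C,[(431,46),(575,44),(565,166),(430,167)],.015))
print('craL',rect(C,[(705,68),(775,50),(777,156),(713,173)],.008))
```

```text
craT (array([ 0.6128, -0.2288], dtype=float32), np.float32(1.0), array([0.0315, 0.0619, 0.0311, 0.0622], dtype=float32)) (array([ 0.6142, -0.2308]), np.float64(1.6), np.float64(0.0529))
craS (array([ 0.4675, -0.2172], dtype=float32), np.float32(1.1), array([0.0368, 0.0784, 0.0387, 0.0784], dtype=float32))
med (array([ 0.465 , -0.2186]), np.float64(0.4), np.float64(0.0643))
craM (array([0.6257, 0.0081], dtype=float32), np.float32(11.7), array([0.0483, 0.0887, 0.0469, 0.0903], dtype=float32))
large (array([0.6253, 0.0095]), np.float64(10.4), np.float64(0.0698))
thin (array([ 0.4463, -0.0029]), np.float64(-4.7), np.float64(0.05))
tray (array([ 0.4552, -0.0035], dtype=float32), np.float32(-2.7), array([0.1281, 0.1039, 0.1289, 0.1032], dtype=float32))
craL (array([0.4732, 0.2258], dtype=float32), np.float32(11.4), array([0.0625, 0.0946, 0.0608, 0.096 ], dtype=float32))
```

send_rows:
  plan:
    - {"travel": [0.85,0.545,0.8],"spin": 0}
    - {"travel": [0.85,0.545,0.8],"spin": 0}
    - {"travel": [0.85,0.545,0.8],"spin": 0}
    - {"travel": [0.85,0.545,0.8],"spin": 0}
    - {"travel": [0.85,0.545,0.8],"spin": 0}
    - {"travel": [0.85,0.545,0.8],"spin": 0}
    - {"travel": [0.85,0.545,0.8],"spin": 0}
    - {"travel": [0,0,1],"spin": 0}
    - {"travel": [0,0,1],"spin": 0}
    - {"travel": [0,0,0.6],"spin": 0}
    - {"travel": [0,0,0],"spin": 0}
    - {"travel": [0,0,0],"spin": 0}
  claw: 0.4
  grip_force: 15

```text
clock: 4.9
tcp_pos: [0.4454, -0.0018, 0.0507]
ee_rot: [-0.0, 0.032, 0.999, 0.0]
force: [0.3, 0.8, 0.4]
opening: 0.4
gripper_force: 0.0
```

```bash
cat >> h.py <<'E'
def look(tag,crop=None):
    o=monitor.get_obs();im=snapshot('wrist');np.save(tag+'.npy',np.r_[o['tcp_pos'],o['ee_rot']])
    cv2.imwrite(f'pics/{tag}.png',cv2.resize(cv2.convertScaleAbs(im,alpha=1.6,beta=20),(800,600),interpolation=cv2.INTER_CUBIC))
    print(np.round(o['clock'],2),o['tcp_pos'].round(4) if hasattr(o['tcp_pos'],'round') else o['tcp_pos'],np.round(o['ee_rot'],4))
def go(x,y,z,yaw):
    "units of travel (before any spin) and spin to bring the tool y axis to heading yaw+90"
    o=monitor.get_obs();w,a,b,c=o['ee_rot'];R=Rn.from_quat([a,b,c,w]).as_matrix()
    d=(R.T@(np.array([x,y,z])-o['tcp_pos']))/.025
    h=np.degrees(np.arctan2(R[1,1],R[0,1]));s=((h-90-yaw)+90)%180-90
    print('t',round(float(o['clock']),2),'travel',d.round(2),'spin',round(s/4,2),'open',np.round(o['opening'],3))
E
python3 -c "
from h import *
look('w3');go(.447,-.002,.0075,-4)"
```

```text
4.9 [ 0.4454 -0.0018  0.0507] [-2.000e-04  3.160e-02  9.995e-01  1.000e-04]
t 4.95 travel [-0.03  0.01  1.75] spin 0.09 open 0.395
```

View pics/w3.png

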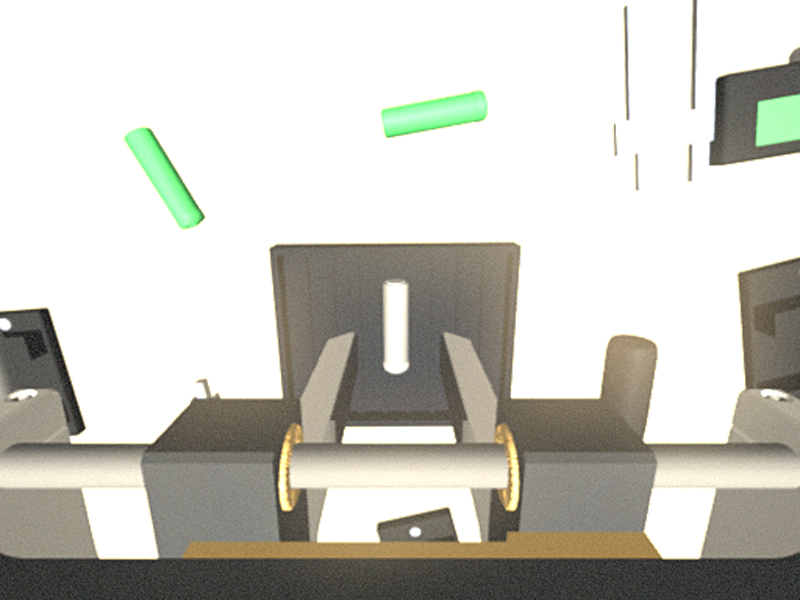

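Wrist view: the thin cell runs from (396,281) to (397,374), centred between the fingers.

```bash
python3 -c "
from h import *
print(seg(saved('w3.npy'),(396,281),(397,374),.012))"
```

```text
(array([ 0.4486, -0.0026]), np.float64(-3.0), np.float64(0.0541))
```

send_rows:
  plan:
    - {"travel": [0,0,0.6],"spin": 0}
    - {"travel": [0,0,0.6],"spin": 0}
    - {"travel": [0,0,0.55],"spin": 0}
    - {"travel": [0,0,0],"spin": 0}
    - {"travel": [0,0,0],"spin": 0}

```text
clock: 5.45
tcp_pos: [0.4466, -0.0027, 0.0077]
ee_rot: [0.001, 0.032, 0.999, -0.0]
force: [-0.1, -0.4, -0.1]
opening: 0.399
gripper_force: 0.0
```

send_rows:
  plan:
    - {"travel": [0,0,0],"spin": 0}
    - {"travel": [0,0,0],"spin": 0}
    - {"travel": [0,0,0],"spin": 0}
    - {"travel": [0,0,0],"spin": 0}
    - {"travel": [0,0,0],"spin": 0}
    - {"travel": [0,0,0],"spin": 0}
    - {"travel": [0,0,0],"spin": 0}
    - {"travel": [0,0,0],"spin": 0}
  claw: 0

```text
clock: 6.25
tcp_pos: [0.446, -0.0028, 0.007]
ee_rot: [0.0, 0.033, 0.999, -0.0]
force: [-0.9, 0.1, 4.8]
opening: 0.143
gripper_force: 15.0
```

send_rows:
  plan:
    - {"travel": [0,0,-0.7],"spin": 0}
    - {"travel": [0,0,-1],"spin": 0}
    - {"travel": [0,0,-1],"spin": 0}
    - {"travel": [-0.8,-0.962,-0.3],"spin": 0}
    - {"travel": [-0.8,-0.962,-0.3],"spin": 0}
    - {"travel": [-0.8,-0.962,0],"spin": 0}
    - {"travel": [-0.8,-0.962,0],"spin": 0}
    - {"travel": [-0.8,-0.962,0],"spin": 0}
    - {"travel": [-0.8,-0.962,0],"spin": 0}
    - {"travel": [-0.8,-0.962,0],"spin": 0}
    - {"travel": [-0.8,-0.962,0],"spin": 0}
    - {"travel": [-0.8,-0.962,0],"spin": 0}

```text
clock: 7.45
tcp_pos: [0.6114, -0.2312, 0.088]
ee_rot: [-0.001, 0.033, 0.999, 0.0]
force: [-0.2, -0.4, -0.3]
opening: 0.14
gripper_force: 15.0
```

send_rows:
  plan:
    - {"travel": [0,0,0],"spin": -0.65}
    - {"travel": [0,0,0],"spin": -0.6}
    - {"travel": [0,0,0.5],"spin": 0}
    - {"travel": [0,0,0.5],"spin": 0}
    - {"travel": [0,0,0],"spin": 0}
    - {"travel": [0,0,0],"spin": 0}

```text
clock: 8.05
tcp_pos: [0.6103, -0.2297, 0.0627]
ee_rot: [-0.001, -0.011, 1.0, 0.001]
force: [-0.4, -0.3, -1.2]
opening: 0.146
gripper_force: 15.0
```

```bash
python3 -c "
from h import *
look('w4');go(.612,-.230,.0215,1.3)"
```

```text
8.05 [ 0.6103 -0.2297  0.0627] [-1.200e-03 -1.110e-02  9.999e-01  6.000e-04]
t 8.1 travel [-0.04  0.    1.68] spin -0.01 open 0.143
```

View pics/w4.png

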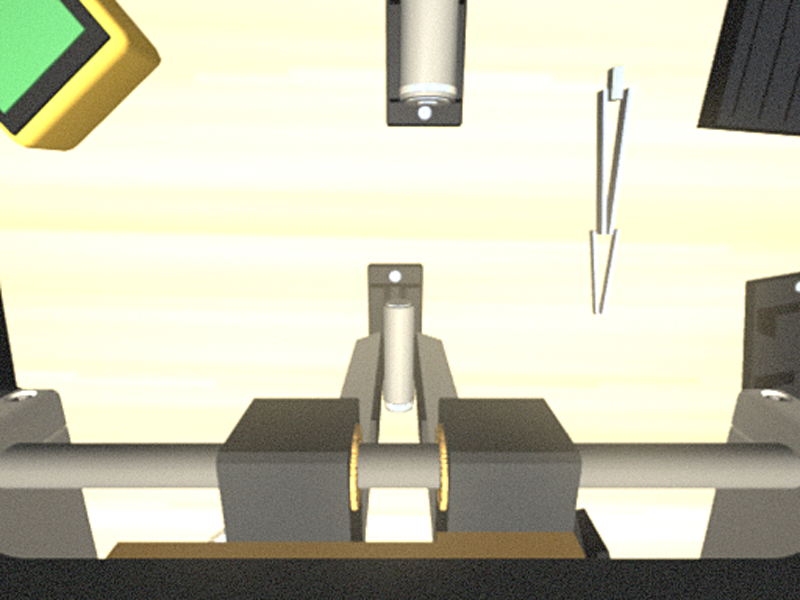

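Wrist view: the held thin cell runs from (398,303) to (399,404). The thin cradle's near screw is at (395,276), and its plate edges are at columns 369 and 422.

```bash
python3 -c "
from h import *
C=saved('w4.npy');print('cell',seg(C,(398,303),(399,406),.068));print('screw',ray(C,np.array((395,276))*.64,.008),'plate mid',ray(C,np.array((395.5,265))*.64,.008));print('craS screw,mid',ray(C,np.array((425,113))*.64,.008),ray(C,np.array((424.5,125))*.64,.008))
a=np.radians(1.3);print('expected screw',np.array([.6135,-.230])-.0265*np.array([np.cos(a),np.sin(a)]))"
```

```text
cell (array([ 0.6105, -0.2293]), np.float64(1.9), np.float64(0.0495))
screw [ 0.5874464  -0.23173771  0.008     ] plate mid [ 0.58106791 -0.23159245  0.008     ]
craS screw,mid [ 0.50093493 -0.21812024  0.008     ] [ 0.50672489 -0.21814735  0.008     ]
expected screw [ 0.58700682 -0.23060121]
```

send_rows:
  plan:
    - {"travel": [-0.12,-0.06,0.5],"spin": 0}
    - {"travel": [0,0,0.5],"spin": 0}
    - {"travel": [0,0,0.4],"spin": 0}
    - {"travel": [0,0,0.33],"spin": 0}
    - {"travel": [0,0,0],"spin": 0}
    - {"travel": [0,0,0],"spin": 0}

```text
clock: 8.7
tcp_pos: [0.6142, -0.2317, 0.0206]
ee_rot: [-0.0, -0.011, 1.0, 0.0]
force: [0.1, 0.2, -0.7]
opening: 0.142
gripper_force: 15.0
```

send_rows:
  plan:
    - {"travel": [0,0,0],"spin": 0}
    - {"travel": [0,0,0],"spin": 0}
    - {"travel": [0,0,0],"spin": 0}
    - {"travel": [0,0,0],"spin": 0}
  claw: 0.35

```text
clock: 9.1
tcp_pos: [0.6145, -0.2319, 0.0212]
ee_rot: [0.0, -0.011, 1.0, -0.0]
force: [1.0, 0.6, -0.4]
opening: 0.349
gripper_force: 0.0
```

send_rows:
  plan:
    - {"travel": [0,0,-0.5],"spin": 0}
    - {"travel": [0,0,-1],"spin": 0}
    - {"travel": [0,0,-1],"spin": 0}
    - {"travel": [0,0,-1],"spin": 0}
    - {"travel": [0,0,0],"spin": 0}
    - {"travel": [0,0,0],"spin": 0}

```text
clock: 9.7
tcp_pos: [0.6149, -0.2321, 0.1094]
ee_rot: [0.001, -0.011, 1.0, -0.0]
force: [0.2, -0.0, -0.0]
opening: 0.348
gripper_force: 0.0
```

```bash
python3 -c "
from h import *
look('w5');go(.4735,.2268,.12,11.5)"
```

```text
9.7 [ 0.6149 -0.2321  0.1094] [ 8.000e-04 -1.110e-02  9.999e-01 -5.000e-04]
t 9.75 travel [ 5.21 18.45 -0.47] spin -2.56 open 0.353
```

View pics/w5.png

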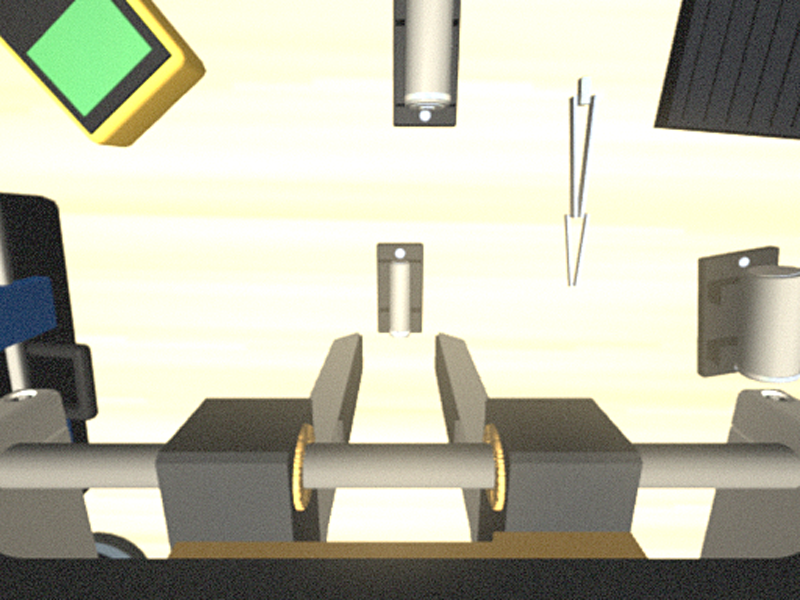

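Wrist view: the thin cell is in the thin cradle, running from (400,263) to (400,333), with the plate spanning rows 244–332.

send_rows:
  plan:
    - {"travel": [0.274,0.971,-0.03],"spin": 0}
    - {"travel": [0.274,0.971,-0.03],"spin": 0}
    - {"travel": [0.274,0.971,-0.03],"spin": 0}
    - {"travel": [0.274,0.971,-0.03],"spin": 0}
    - {"travel": [0.274,0.971,-0.03],"spin": 0}
    - {"travel": [0.274,0.971,-0.03],"spin": 0}
    - {"travel": [0.274,0.971,-0.03],"spin": 0}
    - {"travel": [0.274,0.971,-0.03],"spin": 0}
    - {"travel": [0.274,0.971,-0.03],"spin": 0}
    - {"travel": [0.274,0.971,-0.03],"spin": 0}
    - {"travel": [0.274,0.971,-0.03],"spin": 0}
    - {"travel": [0.274,0.971,-0.03],"spin": 0}
  claw: 0.5

```text
clock: 10.95
tcp_pos: [0.5236, 0.0585, 0.1153]
ee_rot: [-0.002, -0.011, 1.0, 0.0]
force: [0.2, 0.3, -1.4]
opening: 0.497
gripper_force: 0.0
```

send_rows:
  plan:
    - {"travel": [0.274,0.971,0],"spin": 0}
    - {"travel": [0.274,0.971,0],"spin": 0}
    - {"travel": [0.274,0.971,0],"spin": 0}
    - {"travel": [0.274,0.971,0],"spin": 0}
    - {"travel": [0.274,0.971,0],"spin": 0}
    - {"travel": [0.274,0.971,0],"spin": 0}
    - {"travel": [0.274,0.971,0],"spin": 0}
    - {"travel": [0,0,0],"spin": -0.85}
    - {"travel": [0,0,0.8],"spin": -0.85}
    - {"travel": [0,0,0.8],"spin": -0.85}
    - {"travel": [0,0,0],"spin": 0}
    - {"travel": [0,0,0],"spin": 0}

```text
clock: 12.15
tcp_pos: [0.4726, 0.2259, 0.076]
ee_rot: [-0.002, -0.099, 0.995, -0.0]
force: [-0.2, -0.9, 1.2]
opening: 0.498
gripper_force: 0.0
```

```bash
python3 -c "
from h import *
C=saved('w5.npy');print('cell',seg(C,(400,262),(400,334),.025),'plate',rect(C,[(378,244),(422,243),(422,333),(379,333)],.008))
look('w6');go(.4735,.2268,.013,11.5)"
```

```text
cell (array([ 0.6142, -0.2308]), np.float64(1.4), np.float64(0.0488)) plate (array([ 0.6125, -0.2306], dtype=float32), np.float32(1.7), array([0.0294, 0.0641, 0.0305, 0.0634], dtype=float32))
12.15 [0.4726 0.2259 0.076 ] [-1.800e-03 -9.930e-02  9.951e-01 -3.000e-04]
t 12.2 travel [-0.    0.02  2.56] spin -0.02 open 0.503
```

View pics/w6.png

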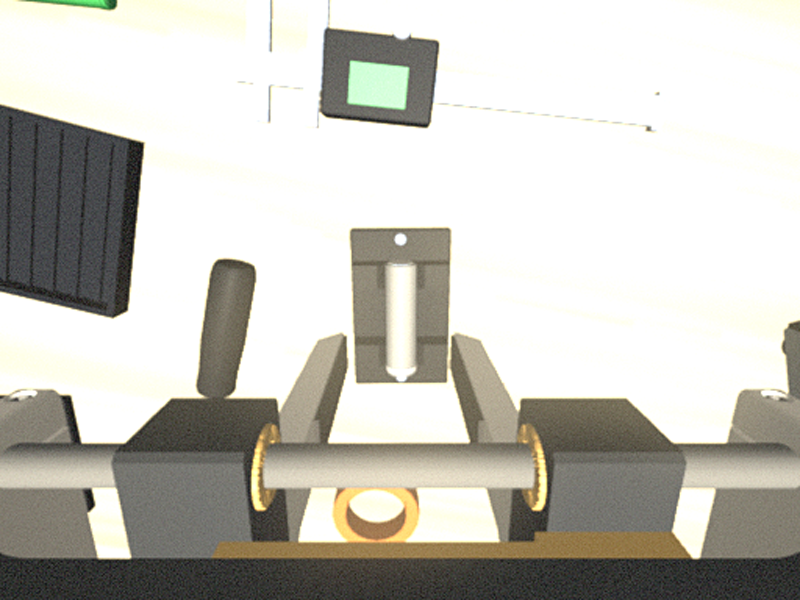

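The small cell runs from (401,263) to (400,380), centred between the fingers, and the large cradle's plate spans (351–450, 229–382). Descending to grasp it.

send_rows:
  plan:
    - {"travel": [0,0,0.8],"spin": 0}
    - {"travel": [0,0,0.8],"spin": 0}
    - {"travel": [0,0,0.6],"spin": 0}
    - {"travel": [0,0,0.3],"spin": 0}
    - {"travel": [0,0,0],"spin": 0}
    - {"travel": [0,0,0],"spin": 0}

```text
clock: 12.8
tcp_pos: [0.4749, 0.2266, 0.0159]
ee_rot: [0.001, -0.1, 0.995, 0.0]
force: [-0.1, 0.1, 0.5]
opening: 0.5
gripper_force: 0.0
```

send_rows:
  plan:
    - {"travel": [0,0,0],"spin": 0}
    - {"travel": [0,0,0],"spin": 0}
    - {"travel": [0,0,0],"spin": 0}
    - {"travel": [0,0,0],"spin": 0}
    - {"travel": [0,0,0],"spin": 0}
    - {"travel": [0,0,0],"spin": 0}
    - {"travel": [0,0,0],"spin": 0}
    - {"travel": [0,0,0],"spin": 0}
  claw: 0
  grip_force: 15

```text
clock: 13.6
tcp_pos: [0.4743, 0.2265, 0.0152]
ee_rot: [0.0, -0.1, 0.995, 0.0]
force: [-0.7, 0.1, 3.6]
opening: 0.184
gripper_force: 15.0
```

```bash
python3 -c "
from h import *
C=saved('w6.npy');print('small',seg(C,(401,263),(400,380),.027),'plate',rect(C,[(351,230),(450,229),(447,382),(356,382)],.008))
go(.452,-.002,.1,-3.5)"
```

```text
small (array([0.476 , 0.2282]), np.float64(11.1), np.float64(0.0707)) plate (array([0.4733, 0.2281], dtype=float32), np.float32(11.9), array([0.0579, 0.0982, 0.0587, 0.0976], dtype=float32))
t 13.6 travel [ 2.69 -8.78 -3.39] spin 3.74 open 0.184
```

send_rows:
  plan:
    - {"travel": [0,0,0],"spin": 0}
    - {"travel": [0,0,0],"spin": 0}
    - {"travel": [0,0,-0.18],"spin": 0}
    - {"travel": [0,0,0],"spin": 0}
  claw: 0.3

```text
clock: 14.0
tcp_pos: [0.4744, 0.2264, 0.0199]
ee_rot: [0.0, -0.1, 0.995, 0.0]
force: [0.4, -0.6, 0.7]
opening: 0.299
gripper_force: 0.0
```

send_rows:
  plan:
    - {"travel": [0,0,0],"spin": 0}
    - {"travel": [0,0,0],"spin": 0}
    - {"travel": [0,0,0],"spin": 0}
    - {"travel": [0,0,0],"spin": 0}
    - {"travel": [0,0,0],"spin": 0}
    - {"travel": [0,0,0],"spin": 0}
  claw: 0

```text
clock: 14.6
tcp_pos: [0.4741, 0.2264, 0.0195]
ee_rot: [0.0, -0.1, 0.995, -0.0]
force: [-0.4, 0.5, 0.2]
opening: 0.184
gripper_force: 15.0
```

send_rows:
  plan:
    - {"travel": [0,0,-0.8],"spin": 0}
    - {"travel": [0,0,-1],"spin": 0}
    - {"travel": [0,0,-1],"spin": 0}
    - {"travel": [0.29,-0.975,0],"spin": 0}
    - {"travel": [0.29,-0.975,0],"spin": 0}
    - {"travel": [0.29,-0.975,0],"spin": 0}
    - {"travel": [0.29,-0.975,0],"spin": 0}
    - {"travel": [0.29,-0.975,0],"spin": 0}
    - {"travel": [0.29,-0.975,0],"spin": 0}
    - {"travel": [0.29,-0.975,0],"spin": 0}
    - {"travel": [0.29,-0.975,0],"spin": 0}
    - {"travel": [0.29,-0.975,0],"spin": 0}

```text
clock: 15.8
tcp_pos: [0.4532, -0.0025, 0.0893]
ee_rot: [-0.0, -0.1, 0.995, 0.0]
force: [0.8, -0.0, -1.6]
opening: 0.181
gripper_force: 15.0
```

send_rows:
  plan:
    - {"travel": [0,0,0],"spin": 0.935}
    - {"travel": [0,0,0],"spin": 0.935}
    - {"travel": [0,0,0],"spin": 0.935}
    - {"travel": [0,0,0.5],"spin": 0.935}
    - {"travel": [0,0,0.5],"spin": 0}
    - {"travel": [0,0,0],"spin": 0}
    - {"travel": [0,0,0],"spin": 0}

```text
clock: 16.5
tcp_pos: [0.4531, -0.0014, 0.0639]
ee_rot: [-0.001, 0.03, 1.0, 0.0]
force: [0.2, -1.1, -0.3]
opening: 0.187
gripper_force: 15.0
```

```bash
python3 -c "
from h import *
go(.453,-.0025,.0085,-3.5)"
```

```text
t 16.5 travel [-0.   -0.04  2.21] spin 0.02 open 0.187
```

send_rows:
  plan:
    - {"travel": [0,-0.06,0.7],"spin": 0}
    - {"travel": [0,0,0.7],"spin": 0}
    - {"travel": [0,0,0.5],"spin": 0}
    - {"travel": [0,0,0.29],"spin": 0}
    - {"travel": [0,0,0],"spin": 0}
    - {"travel": [0,0,0],"spin": 0}

```text
clock: 17.1
tcp_pos: [0.4541, -0.0032, 0.0101]
ee_rot: [0.0, 0.03, 1.0, -0.0]
force: [-0.1, 0.4, 0.4]
opening: 0.188
gripper_force: 15.0
```

send_rows:
  plan:
    - {"travel": [0,0,0],"spin": 0}
    - {"travel": [0,0,0],"spin": 0}
    - {"travel": [0,0,0],"spin": 0}
    - {"travel": [0,0,-0.5],"spin": 0}
    - {"travel": [0,0,-1],"spin": 0}
    - {"travel": [0,0,-1],"spin": 0}
    - {"travel": [0,0,-1],"spin": 0}
    - {"travel": [0,0,-0.5],"spin": 0}
    - {"travel": [0,0,0],"spin": 0}
    - {"travel": [0,0,0],"spin": 0}
  claw: 0.35

```text
clock: 18.1
tcp_pos: [0.4533, -0.003, 0.1094]
ee_rot: [-0.0, 0.03, 1.0, 0.0]
force: [0.1, 0.3, -0.0]
opening: 0.352
gripper_force: 0.0
```

```bash
python3 -c "
from h import *
look('w7');go(.6255,.0085,.11,11)"
```

```text
18.1 [ 0.4533 -0.003   0.1094] [-1.000e-04  3.040e-02  9.995e-01  0.000e+00]
t 18.15 travel [-6.87  0.88 -0.06] spin -3.62 open 0.349
```

View pics/w7.png

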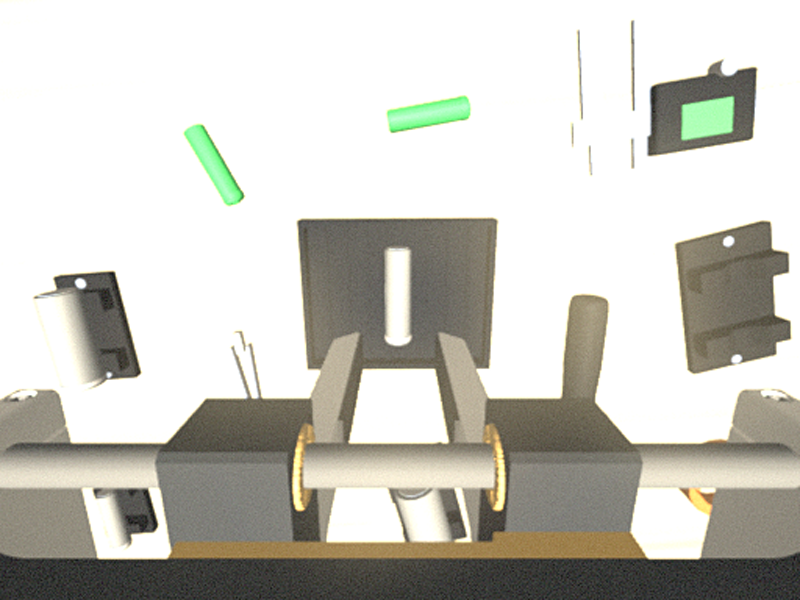

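Wrist view: the small cell lies in the tray groove at (397,295). The large cradle is empty, with its screws at (728,241) and (736,359).

send_rows:
  plan:
    - {"travel": [-0.98,0.126,0],"spin": 0}
    - {"travel": [-0.98,0.126,0],"spin": 0}
    - {"travel": [-0.98,0.126,0],"spin": 0}
    - {"travel": [-0.98,0.126,0],"spin": 0}
    - {"travel": [-0.98,0.126,0],"spin": 0}
    - {"travel": [-0.98,0.126,0],"spin": 0}
    - {"travel": [-0.98,0.126,0],"spin": 0}
    - {"travel": [0,0,0],"spin": -0.905}
    - {"travel": [0,0,0],"spin": -0.905}
    - {"travel": [0,0,0],"spin": -0.905}
    - {"travel": [0,0,0],"spin": -0.905}
    - {"travel": [0,0,0],"spin": 0}
  claw: 0.65

```text
clock: 19.35
tcp_pos: [0.6247, 0.0086, 0.1074]
ee_rot: [-0.002, -0.096, 0.995, 0.0]
force: [-0.7, 0.5, -0.1]
opening: 0.652
gripper_force: 0.0
```

```bash
python3 -c "
from h import *
print('craL screws',seg(saved('w7.npy'),(728,241),(736,359),.008))
look('w8');go(.6255,.0085,.017,11)"
```

```text
craL screws (array([0.4736, 0.2284]), np.float64(11.9), np.float64(0.0885))
19.35 [0.6247 0.0086 0.1074] [-2.000e-03 -9.570e-02  9.954e-01  4.000e-04]
t 19.4 travel [-0.04 -0.01  3.63] spin -0.02 open 0.651
```

View pics/w8.png

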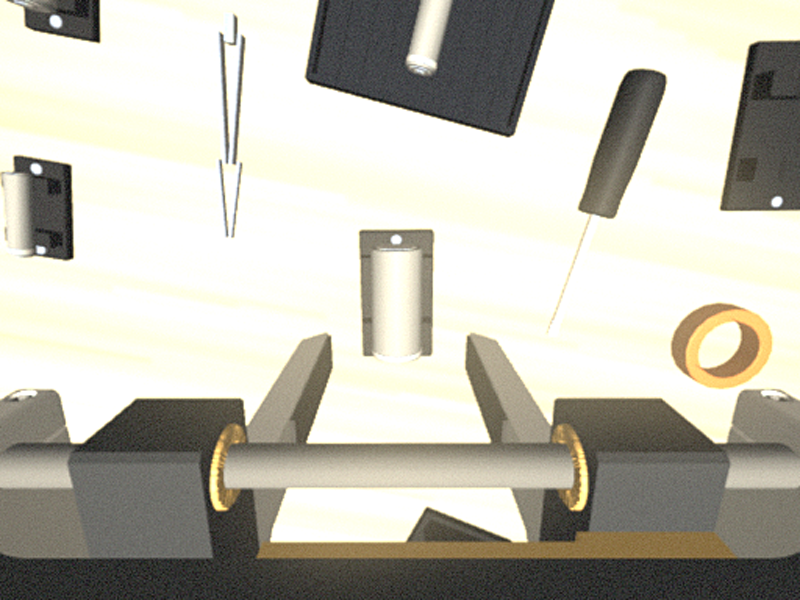

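The large cell runs from (397,248) to (397,357), centred between the fingers. The medium cradle's plate is (361–433, 231–355), with its screw at (396,239).

send_rows:
  plan:
    - {"travel": [-0.04,0,1],"spin": 0}
    - {"travel": [0,0,1],"spin": 0}
    - {"travel": [0,0,0.9],"spin": 0}
    - {"travel": [0,0,0.7],"spin": 0}
    - {"travel": [0,0,0],"spin": 0}
    - {"travel": [0,0,0],"spin": 0}

```text
clock: 20.0
tcp_pos: [0.6266, 0.0087, 0.0191]
ee_rot: [-0.001, -0.095, 0.995, 0.0]
force: [0.2, -0.1, 0.5]
opening: 0.649
gripper_force: 0.0
```

send_rows:
  plan:
    - {"travel": [0,0,0],"spin": 0}
    - {"travel": [0,0,0],"spin": 0}
    - {"travel": [0,0,0],"spin": 0}
    - {"travel": [0,0,0],"spin": 0}
    - {"travel": [0,0,0],"spin": 0}
    - {"travel": [0,0,0],"spin": 0}
    - {"travel": [0,0,0],"spin": 0}
    - {"travel": [0,0,0],"spin": 0}
  claw: 0
  grip_force: 25

```text
clock: 20.8
tcp_pos: [0.6279, 0.008, 0.0205]
ee_rot: [0.001, -0.096, 0.995, -0.001]
force: [-0.9, -3.6, 4.2]
opening: 0.335
gripper_force: 25.0
```

```bash
python3 -c "
from h import *
C=saved('w8.npy');print('large',seg(C,(397,248),(397,357),.036),'craM',rect(C,[(361,232),(433,230),(432,355),(364,355)],.008),'screw',ray(C,np.array((396,239))*.64,.008))
go(.474,.2275,.09,11.7)"
```

```text
large (array([0.6237, 0.008 ]), np.float64(11.0), np.float64(0.0706)) craM (array([0.6255, 0.0086], dtype=float32), np.float32(11.5), array([0.0475, 0.0889, 0.0486, 0.0875], dtype=float32)) screw [5.87617109e-01 2.17698263e-04 8.00000000e-03]
t 20.8 travel [ 4.36  9.79 -2.8 ] spin -0.18 open 0.335
```

send_rows:
  plan:
    - {"travel": [0,0,-0.7],"spin": 0}
    - {"travel": [0,0,-1],"spin": 0}
    - {"travel": [0,0,-1],"spin": 0}
    - {"travel": [0.426,0.979,-0.1],"spin": -0.18}
    - {"travel": [0.426,0.979,-0.1],"spin": 0}
    - {"travel": [0.426,0.979,0],"spin": 0}
    - {"travel": [0.426,0.979,0],"spin": 0}
    - {"travel": [0.426,0.979,0],"spin": 0}
    - {"travel": [0.426,0.979,0],"spin": 0}
    - {"travel": [0.426,0.979,0],"spin": 0}
    - {"travel": [0.426,0.979,0],"spin": 0}
    - {"travel": [0.426,0.979,0],"spin": 0}

```text
clock: 22.0
tcp_pos: [0.4866, 0.2064, 0.091]
ee_rot: [-0.001, -0.102, 0.995, 0.001]
force: [-0.7, -0.8, -1.3]
opening: 0.333
gripper_force: 25.0
```

send_rows:
  plan:
    - {"travel": [0.426,0.979,0.3],"spin": 0}
    - {"travel": [0,0,0.3],"spin": 0}
    - {"travel": [0,0,0],"spin": 0}
    - {"travel": [0,0,0],"spin": 0}

```text
clock: 22.4
tcp_pos: [0.4733, 0.2264, 0.0766]
ee_rot: [-0.001, -0.102, 0.995, -0.0]
force: [-0.5, -0.3, -0.8]
opening: 0.333
gripper_force: 25.0
```

```bash
python3 -c "
from h import *
look('w9');go(.476,.228,.0195,11.7)"
```

```text
22.4 [0.4733 0.2264 0.0766] [-6.000e-04 -1.018e-01  9.948e-01 -1.000e-04]
t 22.45 travel [-0.1   0.05  2.3 ] spin -0.01 open 0.335
```

View pics/w9.png

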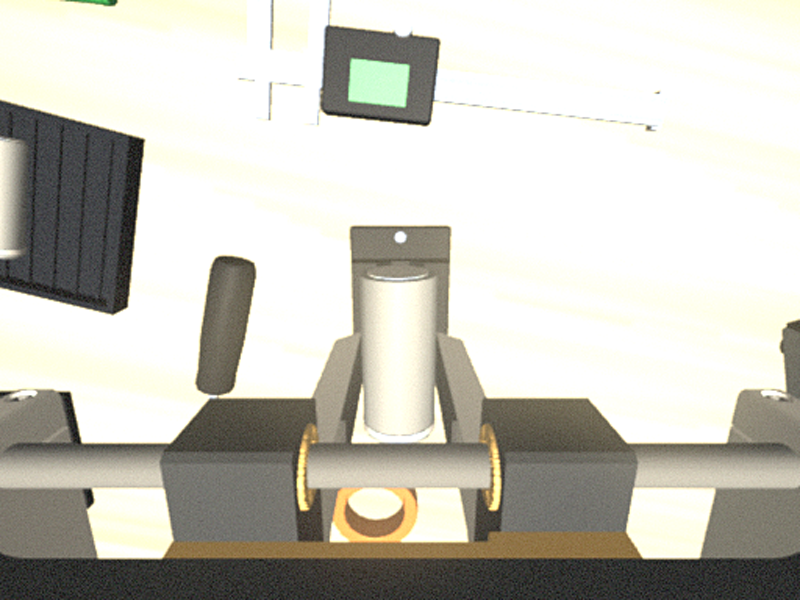

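The held large cell runs from (398,277) to (399,432) along its top edges, over the cradle plate (351–450, from 227). Before lowering I'll compute its offset along the trough.

```bash
python3 -c "
from h import *
C=saved('w9.npy');print('large',seg(C,(398,277),(399,432),.104),seg(C,(398,270),(399,437),.09))
print('screw',ray(C,np.array((400,237))*.64,.008),'->', ray(C,np.array((400,237))*.64,.008)[:2]+.044*np.array([np.cos(.204),np.sin(.204)]))"
```

```text
large (array([0.4648, 0.225 ]), np.float64(12.1), np.float64(0.0652)) (array([0.4708, 0.2263]), np.float64(12.1), np.float64(0.0767))
screw [0.43075333 0.21881547 0.008     ] -> [0.47384095 0.22772935]
```

send_rows:
  plan:
    - {"travel": [-0.2,0.05,0.6],"spin": 0}
    - {"travel": [0,0,0.6],"spin": 0}
    - {"travel": [0,0,0.6],"spin": 0}
    - {"travel": [0,0,0.4],"spin": 0}
    - {"travel": [0,0,0],"spin": 0}
    - {"travel": [0,0,0],"spin": 0}

```text
clock: 23.05
tcp_pos: [0.4786, 0.2289, 0.0225]
ee_rot: [0.0, -0.102, 0.995, 0.0]
force: [0.5, -0.5, -0.3]
opening: 0.337
gripper_force: 25.0
```

```bash
python3 -c "
from h import *
go(.476,.228,.0195,11.7)"
```

```text
t 23.05 travel [ 0.11 -0.01  0.12] spin -0.01 open 0.337
```

send_rows:
  plan:
    - {"travel": [0,0,0.1],"spin": 0}
    - {"travel": [0,0,0],"spin": 0}
    - {"travel": [0,0,0],"spin": 0}

```text
clock: 23.35
tcp_pos: [0.4787, 0.2292, 0.0203]
ee_rot: [0.001, -0.102, 0.995, 0.0]
force: [0.3, -0.6, -0.3]
opening: 0.337
gripper_force: 25.0
```

send_rows:
  plan:
    - {"travel": [0,0,0],"spin": 0}
    - {"travel": [0,0,0],"spin": 0}
    - {"travel": [0,0,0],"spin": 0}
    - {"travel": [0,0,-0.5],"spin": 0}
    - {"travel": [0,0,-1],"spin": 0}
    - {"travel": [0,0,-1],"spin": 0}
    - {"travel": [0,0,-1],"spin": 0}
    - {"travel": [0,0,0],"spin": 0}
    - {"travel": [0,0,0],"spin": 0}
  claw: 0.6

```text
clock: 24.25
tcp_pos: [0.4786, 0.2293, 0.1082]
ee_rot: [0.001, -0.102, 0.995, 0.0]
force: [-0.0, -0.2, 0.3]
opening: 0.602
gripper_force: 0.0
```

```bash
python3 -c "
from h import *
look('w10');go(.467,-.218,.11,1)"
```

```text
24.25 [0.4786 0.2293 0.1082] [ 1.000e-03 -1.021e-01  9.948e-01  2.000e-04]
t 24.3 travel [  4.05 -17.42  -0.12] spin 2.68 open 0.598
```

View pics/w10.png

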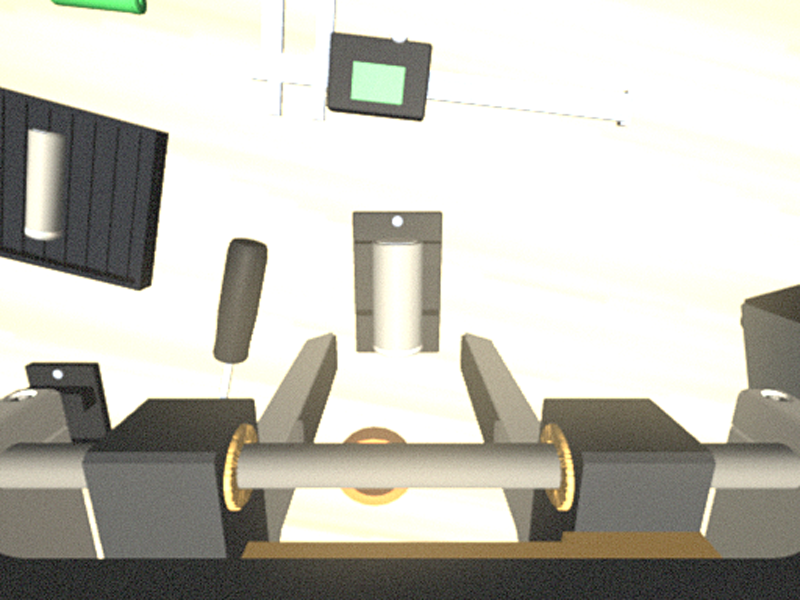

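The large cell sits in the large cradle, from (397,240) to (398,353) on a plate spanning rows 212–352. Next is the medium cell.

send_rows:
  plan:
    - {"travel": [0.225,-0.968,0],"spin": 0}
    - {"travel": [0.225,-0.968,0],"spin": 0}
    - {"travel": [0.225,-0.968,0],"spin": 0}
    - {"travel": [0.225,-0.968,0],"spin": 0}
    - {"travel": [0.225,-0.968,0],"spin": 0}
    - {"travel": [0.225,-0.968,0],"spin": 0}
    - {"travel": [0.225,-0.968,0],"spin": 0}
    - {"travel": [0.225,-0.968,0],"spin": 0}
    - {"travel": [0.225,-0.968,0],"spin": 0}
    - {"travel": [0.225,-0.968,0],"spin": 0}
    - {"travel": [0.225,-0.968,0],"spin": 0}
    - {"travel": [0.225,-0.968,0],"spin": 0}
  claw: 0.6

```text
clock: 25.5
tcp_pos: [0.4693, -0.0694, 0.1054]
ee_rot: [-0.002, -0.102, 0.995, 0.001]
force: [0.1, 0.2, -0.1]
opening: 0.601
gripper_force: 0.0
```

send_rows:
  plan:
    - {"travel": [0.225,-0.968,0],"spin": 0}
    - {"travel": [0.225,-0.968,0],"spin": 0}
    - {"travel": [0.225,-0.968,0],"spin": 0}
    - {"travel": [0.225,-0.968,0],"spin": 0}
    - {"travel": [0.225,-0.968,0],"spin": 0}
    - {"travel": [0.225,-0.968,0],"spin": 0}
    - {"travel": [0,0,0],"spin": 0.9}
    - {"travel": [0,0,0],"spin": 0.9}
    - {"travel": [0,0,0],"spin": 0.9}
    - {"travel": [0,0,0],"spin": 0}
    - {"travel": [0,0,0],"spin": 0}

```text
clock: 26.6
tcp_pos: [0.4665, -0.2174, 0.106]
ee_rot: [-0.001, -0.009, 1.0, 0.001]
force: [0.1, -0.5, 0.1]
opening: 0.601
gripper_force: 0.0
```

Run:
```python
from h import *
C=saved('w10.npy');print('large',seg(C,(397,241),(398,353),.036),'plate',rect(C,[(353,212),(441,212),(439,352),(356,352)],.008))
look('w11');go(.467,-.218,.017,1)
# dark plate outline around the known small cradle, and bright cell inside it
im=cv2.imread('pics/w11.png',0);c=proj(saved('w11.npy'),[.467,-.218,.008])[0]/.64;print('craS px',c.round())
x,y=c.astype(int);sub=im[y-100:y+90,x-90:x+90]
m=(sub<130).astype(np.uint8);m=cv2.morphologyEx(m,cv2.MORPH_OPEN,np.ones((3,3)))
n,l,st,ce=cv2.connectedComponentsWithStats(m)
for i in range(1,n):
    if st[i][4]>150: print(st[i]+[x-90,y-100,0,0,0])
# row profile thresholds: left/right edges of bright cell on some rows
for r in range(y-60,y+45,15): print(r,''.join('#' if v<130 else '.' for v in im[r,x-60:x+60:2]))
```

```text
large (array([0.4747, 0.2284]), np.float64(12.3), np.float64(0.0723)) plate (array([0.473 , 0.2278], dtype=float32), np.float32(12.0), array([0.0575, 0.0986, 0.0594, 0.0986], dtype=float32))
26.6 [ 0.4665 -0.2174  0.106 ] [-1.0e-03 -8.6e-03  1.0e+00  7.0e-04]
t 26.65 travel [-0.02 -0.02  3.57] spin -0.01 open 0.6
craS px [397. 295.]
[314 339  23  46 569]
[462 341  22  44 543]
235 ............................................................
250 ................#...........................................
265 ................#...........................................
280 ................#...........................................
295 ............................................................
310 ............................................................
325 ............................................................
```

send_rows:
  plan:
    - {"travel": [-0.02,-0.02,1],"spin": 0}
    - {"travel": [0,0,1],"spin": 0}
    - {"travel": [0,0,0.9],"spin": 0}
    - {"travel": [0,0,0.6],"spin": 0}
    - {"travel": [0,0,0],"spin": 0}
    - {"travel": [0,0,0],"spin": 0}

```text
clock: 27.25
tcp_pos: [0.4678, -0.2183, 0.0196]
ee_rot: [-0.0, -0.008, 1.0, 0.0]
force: [-0.5, -0.4, 0.4]
opening: 0.6
gripper_force: 0.0
```

send_rows:
  plan:
    - {"travel": [0,0,0],"spin": 0}
    - {"travel": [0,0,0],"spin": 0}
    - {"travel": [0,0,0],"spin": 0}
    - {"travel": [0,0,0],"spin": 0}
    - {"travel": [0,0,0],"spin": 0}
    - {"travel": [0,0,0],"spin": 0}
    - {"travel": [0,0,0],"spin": 0}
    - {"travel": [0,0,0],"spin": 0}
  claw: 0
  grip_force: 20

```text
clock: 28.05
tcp_pos: [0.4684, -0.2192, 0.0203]
ee_rot: [0.001, -0.008, 1.0, -0.001]
force: [-0.6, -3.2, 3.6]
opening: 0.273
gripper_force: 20.0
```

```bash
python3 -c "
from h import *
go(.6265,.0085,.09,11.5)"
```

```text
t 28.05 travel [-6.47  9.   -2.8 ] spin -2.64 open 0.273
```

send_rows:
  plan:
    - {"travel": [0,0,-0.8],"spin": 0}
    - {"travel": [0,0,-1],"spin": 0}
    - {"travel": [0,0,-1],"spin": 0}
    - {"travel": [-0.653,0.9,0],"spin": 0}
    - {"travel": [-0.653,0.9,0],"spin": 0}
    - {"travel": [-0.653,0.9,0],"spin": 0}
    - {"travel": [-0.653,0.9,0],"spin": 0}
    - {"travel": [-0.653,0.9,0],"spin": 0}
    - {"travel": [-0.653,0.9,0],"spin": 0}
    - {"travel": [-0.653,0.9,0],"spin": 0}
    - {"travel": [-0.653,0.9,0],"spin": 0}
    - {"travel": [-0.653,0.9,0],"spin": 0}

```text
clock: 29.25
tcp_pos: [0.6107, -0.0118, 0.0883]
ee_rot: [-0.002, -0.008, 1.0, 0.001]
force: [0.2, -0.7, -0.6]
opening: 0.27
gripper_force: 20.0
```

send_rows:
  plan:
    - {"travel": [-0.653,0.9,0],"spin": 0}
    - {"travel": [0,0,0],"spin": -0.88}
    - {"travel": [0,0,0.4],"spin": -0.88}
    - {"travel": [0,0,0.4],"spin": -0.88}
    - {"travel": [0,0,0],"spin": 0}
    - {"travel": [0,0,0],"spin": 0}

```text
clock: 29.85
tcp_pos: [0.6264, 0.0096, 0.0686]
ee_rot: [-0.001, -0.099, 0.995, 0.001]
force: [0.7, -0.3, -0.7]
opening: 0.271
gripper_force: 20.0
```

```bash
python3 -c "
from h import *
look('w12');go(.628,.0088,.0198,11.5)"
```

```text
29.85 [0.6264 0.0096 0.0686] [-1.300e-03 -9.930e-02  9.951e-01  6.000e-04]
t 29.9 travel [-0.03 -0.03  1.98] spin -0.02 open 0.27
```

send_rows:
  plan:
    - {"travel": [-0.03,-0.03,0.6],"spin": 0}
    - {"travel": [0,0,0.6],"spin": 0}
    - {"travel": [0,0,0.5],"spin": 0}
    - {"travel": [0,0,0.3],"spin": 0}
    - {"travel": [0,0,0],"spin": 0}
    - {"travel": [0,0,0],"spin": 0}

```text
clock: 30.5
tcp_pos: [0.6281, 0.0086, 0.0189]
ee_rot: [-0.0, -0.1, 0.995, 0.0]
force: [-0.2, -0.3, -1.7]
opening: 0.27
gripper_force: 20.0
```

send_rows:
  plan:
    - {"travel": [0,0,0],"spin": 0}
    - {"travel": [0,0,0],"spin": 0}
    - {"travel": [0,0,0],"spin": 0}
    - {"travel": [0,0,-0.5],"spin": 0}
    - {"travel": [0,0,-1],"spin": 0}
    - {"travel": [0,0,-1],"spin": 0}
    - {"travel": [0,0,-1],"spin": 0}
    - {"travel": [0,0,0],"spin": 0}
    - {"travel": [0,0,0],"spin": 0}
  claw: 0.5

```text
clock: 31.4
tcp_pos: [0.629, 0.0085, 0.1082]
ee_rot: [0.001, -0.1, 0.995, -0.0]
force: [0.3, -1.1, 0.0]
opening: 0.503
gripper_force: 0.0
```

```bash
python3 -c "
from h import *
look('w13');go(.453,-.003,.11,-3.6)"
```

```text
31.4 [0.629  0.0085 0.1082] [ 1.00e-03 -1.00e-01  9.95e-01 -2.00e-04]
t 31.45 travel [ 6.95  0.94 -0.13] spin 3.77 open 0.501
```

send_rows:
  plan:
    - {"travel": [0.995,0.134,0],"spin": 0}
    - {"travel": [0.995,0.134,0],"spin": 0}
    - {"travel": [0.995,0.134,0],"spin": 0}
    - {"travel": [0.995,0.134,0],"spin": 0}
    - {"travel": [0.995,0.134,0],"spin": 0}
    - {"travel": [0.995,0.134,0],"spin": 0}
    - {"travel": [0.995,0.134,0],"spin": 0}
    - {"travel": [0,0,0],"spin": 0.94}
    - {"travel": [0,0,0],"spin": 0.94}
    - {"travel": [0,0,0.7],"spin": 0.94}
    - {"travel": [0,0,0.7],"spin": 0.94}
    - {"travel": [0,0,0],"spin": 0}
  claw: 0.4

```text
clock: 32.65
tcp_pos: [0.4491, -0.0024, 0.0685]
ee_rot: [-0.004, 0.031, 1.0, 0.001]
force: [-0.7, -0.7, -0.8]
opening: 0.402
gripper_force: 0.0
```

```bash
python3 -c "
from h import *
go(.454,-.003,.008,-3.6)"
```

```text
t 32.65 travel [-0.22 -0.02  2.42] spin 0.01 open 0.402
```

send_rows:
  plan:
    - {"travel": [-0.08,-0.02,0.8],"spin": 0}
    - {"travel": [0,0,0.8],"spin": 0}
    - {"travel": [0,0,0.5],"spin": 0}
    - {"travel": [0,0,0.28],"spin": 0}
    - {"travel": [0,0,0],"spin": 0}
    - {"travel": [0,0,0],"spin": 0}

```text
clock: 33.25
tcp_pos: [0.4555, -0.0038, 0.0131]
ee_rot: [0.0, 0.031, 1.0, -0.0]
force: [0.4, -0.6, 0.6]
opening: 0.403
gripper_force: 0.0
```

send_rows:
  plan:
    - {"travel": [0,0,0],"spin": 0}
    - {"travel": [0,0,0],"spin": 0}
    - {"travel": [0,0,0],"spin": 0}
    - {"travel": [0,0,0],"spin": 0}
    - {"travel": [0,0,0],"spin": 0}
    - {"travel": [0,0,0],"spin": 0}
    - {"travel": [0,0,0],"spin": 0}
    - {"travel": [0,0,0],"spin": 0}
  claw: 0
  grip_force: 15

```text
clock: 34.05
tcp_pos: [0.4556, -0.0038, 0.0132]
ee_rot: [0.001, 0.031, 1.0, -0.0]
force: [-1.0, -0.3, 6.0]
opening: 0.18
gripper_force: 15.0
```

```bash
python3 -c "
from h import *
go(.467,-.218,.09,1)"
```

```text
t 34.05 travel [-0.99 -8.52 -3.07] spin -1.14 open 0.18
```

Grip is too near the fingertips, so I'll regrasp about 5 mm lower.

send_rows:
  plan:
    - {"travel": [0,0,0],"spin": 0}
    - {"travel": [0,0,0],"spin": 0}
    - {"travel": [0,0,0.2],"spin": 0}
    - {"travel": [0,0,0],"spin": 0}
    - {"travel": [0,0,0],"spin": 0}
  claw: 0.4

```text
clock: 34.55
tcp_pos: [0.4545, -0.0036, 0.0072]
ee_rot: [-0.001, 0.031, 1.0, 0.0]
force: [-0.4, 0.5, 0.0]
opening: 0.4
gripper_force: 0.0
```

send_rows:
  plan:
    - {"travel": [0,0,0],"spin": 0}
    - {"travel": [0,0,0],"spin": 0}
    - {"travel": [0,0,0],"spin": 0}
    - {"travel": [0,0,0],"spin": 0}
    - {"travel": [0,0,0],"spin": 0}
    - {"travel": [0,0,0],"spin": 0}
    - {"travel": [0,0,0],"spin": 0}
  claw: 0

```text
clock: 35.25
tcp_pos: [0.4552, -0.0038, 0.0078]
ee_rot: [0.0, 0.031, 1.0, -0.0]
force: [-0.0, -0.4, 0.5]
opening: 0.184
gripper_force: 15.0
```

```bash
python3 -c "
from h import *
go(.468,-.218,.09,1)"
```

```text
t 35.25 travel [-1.05 -8.52 -3.29] spin -1.14 open 0.184
```

send_rows:
  plan:
    - {"travel": [0,0,-0.8],"spin": 0}
    - {"travel": [0,0,-1],"spin": 0}
    - {"travel": [0,0,-1],"spin": 0}
    - {"travel": [-0.117,-0.947,0],"spin": 0}
    - {"travel": [-0.117,-0.947,0],"spin": 0}
    - {"travel": [-0.117,-0.947,0],"spin": 0}
    - {"travel": [-0.117,-0.947,0],"spin": 0}
    - {"travel": [-0.117,-0.947,0],"spin": 0}
    - {"travel": [-0.117,-0.947,0],"spin": 0}
    - {"travel": [-0.117,-0.947,0],"spin": 0}
    - {"travel": [-0.117,-0.947,0],"spin": 0}
    - {"travel": [-0.117,-0.947,0],"spin": 0}

```text
clock: 36.45
tcp_pos: [0.4678, -0.2187, 0.0774]
ee_rot: [-0.0, 0.031, 1.0, 0.0]
force: [-0.2, 0.3, -0.2]
opening: 0.183
gripper_force: 15.0
```

send_rows:
  plan:
    - {"travel": [0,0,0],"spin": -0.57}
    - {"travel": [0,0,0.3],"spin": -0.57}
    - {"travel": [0,0,0.3],"spin": 0}
    - {"travel": [0,0,0],"spin": 0}
    - {"travel": [0,0,0],"spin": 0}

```text
clock: 36.95
tcp_pos: [0.4677, -0.2175, 0.0622]
ee_rot: [-0.0, -0.009, 1.0, 0.0]
force: [0.5, 0.3, -1.2]
opening: 0.184
gripper_force: 15.0
```

```bash
python3 -c "
from h import *
look('w14');go(.4675,-.218,.020,1)"
```

```text
36.95 [ 0.4677 -0.2175  0.0622] [-5.0e-04 -8.5e-03  1.0e+00  4.0e-04]
t 37.0 travel [ 0.02 -0.01  1.7 ] spin -0.0 open 0.185
```

send_rows:
  plan:
    - {"travel": [0,-0.03,0.6],"spin": 0}
    - {"travel": [0,0,0.5],"spin": 0}
    - {"travel": [0,0,0.4],"spin": 0}
    - {"travel": [0,0,0.2],"spin": 0}
    - {"travel": [0,0,0],"spin": 0}
    - {"travel": [0,0,0],"spin": 0}

```text
clock: 37.6
tcp_pos: [0.4681, -0.2187, 0.0201]
ee_rot: [0.0, -0.009, 1.0, 0.0]
force: [-0.0, 0.4, -0.8]
opening: 0.185
gripper_force: 15.0
```

send_rows:
  plan:
    - {"travel": [0,0,0],"spin": 0}
    - {"travel": [0,0,0],"spin": 0}
    - {"travel": [0,0,0],"spin": 0}
    - {"travel": [0,0,-0.5],"spin": 0}
    - {"travel": [0,0,-1],"spin": 0}
    - {"travel": [0,0,-1],"spin": 0}
    - {"travel": [0,0,-1],"spin": 0}
    - {"travel": [0,0,-1],"spin": 0}
    - {"travel": [0,0,-1],"spin": 0}
    - {"travel": [0,0,0],"spin": 0}
    - {"travel": [0,0,0],"spin": 0}
  claw: 0.35

```text
clock: 38.7
tcp_pos: [0.4684, -0.219, 0.1585]
ee_rot: [0.001, -0.009, 1.0, -0.001]
force: [-0.8, 0.2, -0.7]
opening: 0.348
gripper_force: 0.0
```

```bash
python3 -c "
from h import *
go(.588,-.09,.255,0)"
```

```text
t 38.7 travel [-4.88  5.07 -3.86] spin 0.25 open 0.348
```

send_rows:
  plan:
    - {"travel": [-0.8,0.83,-0.5],"spin": 0}
    - {"travel": [-0.8,0.83,-0.5],"spin": 0}
    - {"travel": [-0.8,0.83,-0.5],"spin": 0}
    - {"travel": [-0.8,0.83,-0.5],"spin": 0}
    - {"travel": [-0.8,0.83,-0.5],"spin": 0}
    - {"travel": [-0.8,0.83,-0.5],"spin": 0}
    - {"travel": [0,0,0],"spin": 0}
    - {"travel": [0,0,0],"spin": 0}

```text
clock: 39.5
tcp_pos: [0.585, -0.0917, 0.2308]
ee_rot: [-0.002, -0.009, 1.0, 0.0]
force: [0.1, -0.4, -0.9]
opening: 0.349
gripper_force: 0.0
```

Run:
```python
from h import *
look('w15');C=saved('w15.npy');im=cv2.imread('pics/w15.png');t=[]
for p in([.6135,-.2308],[.467,-.2185],[.6255,.0086],[.4737,.228]):
    c=np.clip((proj(C,[*p,.015])[0]/.64).astype(int),[75,56],[725,544]);print(c-[75,56])
    t.append(cv2.resize(im[c[1]-56:c[1]+56,c[0]-75:c[0]+75],(400,300),interpolation=cv2.INTER_CUBIC))
cv2.imwrite('pics/final.png',cv2.vconcat([cv2.hconcat(t[:2]),cv2.hconcat(t[2:])]))
```

```text
39.5 [ 0.585  -0.0917  0.2308] [-1.7e-03 -9.3e-03  1.0e+00  2.0e-04]
[178 232]
[181  71]
[424 248]
[650  90]
```

View pics/final.png

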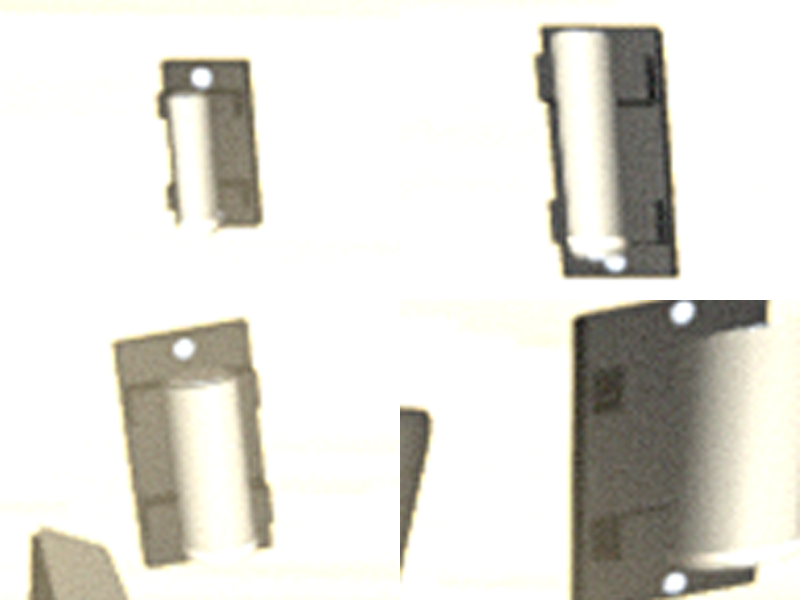

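The final composite shows all four cells seated along their troughs: thin (196,160), small (588,140), medium (212,465), large (740,450). I'll check the offsets numerically.

Run:
```python
from h import *
C=saved('w15.npy');k=.375
f=lambda o,*ps:[(o[0]+p[0]*k,o[1]+p[1]*k) for p in ps]
print('thin',seg(C,*f((178,232),(191,96),(197,224)),.025))
print('small',seg(C,*f((181,71),(181,33),(195,245)),.027))
print('craS',rect(C,f((181,71),(143,28),(262,28),(279,275),(166,276)),.008))
print('med',seg(C,*f((424,248),(203,82),(221,250)),.032))
print('craM',rect(C,f((424,248),(115,43),(246,21),(271,245),(150,265)),.008))
```

```text
thin (array([ 0.6148, -0.2305]), np.float64(-1.5), np.float64(0.0471))
small (array([ 0.4658, -0.2186]), np.float64(-0.0), np.float64(0.0632))
craS (array([ 0.4678, -0.2169], dtype=float32), np.float32(1.2), array([0.0389, 0.0777, 0.039 , 0.078 ], dtype=float32))
med (array([0.6263, 0.0086]), np.float64(10.7), np.float64(0.063))
craM (array([0.6255, 0.0083], dtype=float32), np.float32(11.9), array([0.0478, 0.0882, 0.0466, 0.0885], dtype=float32))
```

All four are within about 3 mm and 3° of their cradles, so I'm handing the job in.

```bash
python3 -c "
from bench import ticket
print(ticket.job_done())"
```

```text
the job is handed in; nothing more can be done
None
```

All four cells now lie in their own cradles, each measured within about 3 mm and 3° of the trough on my last looks; the job was handed in at about 40 s, and no verdict was shown.

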